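Slide a mended dish into the curing cabinet through its hanging flap

ROBOT

A 7-joint arm with a two-finger parallel gripper is mounted at the origin on the work surface. World frame = base frame: x ahead of the robot, y to its left, z up, the work surface at z = 0. Lengths are in m, angles in degrees, forces in N, time in s.
With the tool pointing down it reaches from about 0.425 to 0.95 m from the base axis. Payload 4.7 kg.
Tool frame: the origin (TCP) lies where the fingers leave the gripper's body, on its centre line; the fingertips stand 70 mm ahead of it and the grasp point (between the pads) lies 51 mm ahead of it; z points along the fingers, y is the line along which they close (so a half turn about z gives the same grasp; the last joint's range is limited). The gripper opens to 87 mm and grips with 3 to 60 N. Pads are 19 mm wide; open, the fingers measure 117 mm over their backs; the gripper's body (75 mm by 190 mm) begins 51 mm behind the grasp point.
Start: joints at [66.182, 26.849, -2.785, 87.806, 1.381, 65.374, -4.715], TCP at [0.255, -0.625, 0.292] pointing down, gripper open.
Joint ranges: [-148.3, 148.3], [-19.14, 114.17], [-79.39, 73.82], [5.75, 140.21], [-59.74, 239.74], [12.07, 113.84], [-152.46, 152.46]. Speed limits (degrees/s): [147.25, 147.25, 180, 180, 180, 180, 180].

INTERFACE

Orientations are given as [roll, pitch, yaw] about the fixed x, y, z axes, in that order (R = Rz(yaw) Ry(pitch) Rx(roll)).
In Python, from cell import * gives the robot as it stands. The module is installed in compiled form; this text tells all that it offers.
- The arm moves only by the tool servo_tool, never from a script. Its argument "plan" is a list of rows, each a list of 3 entries, a list of its own where there are three numbers: the finger opening in mm, from 0 to 87, then the shift along the tool's x, y, z in mm, then the turn, a rotation vector about the tool's x, y, z in degrees. In form: [[fingers, [x, y, z], [rx, ry, rz]], ...]. A call has 1 to 12 rows; each row is the pose to reach, as a shift and turn from the pose commanded when the call began, along the tool's axes at that moment; what a row does not reach only later rows make up. A row lasts 1/10 s, in which the tool goes at most 50 mm and 8.59 degrees, less where a joint would pass 70% of its speed; a pose out of reach is approached as far as the arm can. A call with a gripper value outside its range is refused whole. The fingers move at their own pace and stop on an object; "grip_force" is the grip in N (left out, the last holds). Time passes only in rows, so rows that repeat a pose let the fingers close. It gives the time, the measured TCP pose, the force, the opening and the grip force at its end, in the units of the state.
- state(): the state, without advancing time (a new reading comes with each control period).
- capture(name): name is "scene" or "top" or "wrist"; returns a dict with "frame" (480x640x3 uint8, red, green, blue), "fx", "fy", "cx", "cy" (pixels), "R" (3x3) and "t" (3): a world point X has camera coordinates R X + t. Camera axes: x right, y down, z forward; pixel columns grow to the right and rows downward; lengths in m; the calibration is good to about 2 mm. A picture is of the moment at which its call begins. There is no depth.
- finish_job(): hands the job in; it is judged then, once.
The state is a dict: "time_s": time; "q": joint angles; "qvel": joint speeds; "tau": joint torques, N m; "ee_pos": TCP position; "ee_rot": TCP orientation; "contact_force": force on the tool from outside, world axes, zero at the start; "wrist_torque": the same for the moment, N m; "width": finger opening in m; "grip_force": force on a finger pad.
Only numpy, scipy, OpenCV 4.12 (cv2) and the standard library are available. Lean on these libraries where they do the work, as an engineer would, in place of code of your own. Each camera call takes 0.05 s, during which the arm holds its last target. There are 200 camera calls.

TASK

Put the freshly mended dish away to cure: with the fingertips behind its tray, push the tray steadily along the bench, through the hanging flap of the curing cabinet, until all of it is far enough inside that it no longer props the flap open, then draw the hand back out so that the flap falls fully shut. Only push the tray, gently: do not grip, lift, tip, flick or ram it, keep the hand off the dish, and leave the cup, jar and brush where they are.

Things in the scene. Friction and masses are not known exactly. Their poses are not given: they have to be found in the camera images.
- cabinet: Curing cabinet: fixed upright wooden box with a clear top, 292 mm deep, 280 wide, 285 high. Origin on the bench in the middle of its mouth; x points straight in through the mouth, y to the left looking in, z up. No floor and no sill: the bench top runs on inside. Inner width 252 mm; inner face of the back wall at x = +278 mm.
- mouth (a point): Middle of the mouth at bench level (same point and axes as the cabinet's origin). The mouth is 220 mm wide between two front posts and 264 mm high under a head rail; posts and rail stand on the outer side, at x -12 to 0 mm.
- flap (a joint): Hanging wooden flap in the mouth, 236 mm wide, 5 mm thick, about 0.18 kg (varies). Level hinge at cabinet x = +4 mm, 262 mm above the bench. Value in rad: 0 = hanging shut against the posts, growing as it is pushed inward (to 1.3; it opens inward only). No latch or spring: it falls shut by its own weight and may lean on the hand meanwhile.
- flap_edge (a point): Middle of the flap's lower edge, 257 mm below the hinge, 5 mm above the bench when shut. The tray's nose, pushed in, swings the flap open; the edge then rides along the tray's rims and stays propped there until the tray's rear wall is about 115 mm inside the mouth (cabinet x).
- tray: Open rectangular tray of grey plastic, 120 mm long (its x axis, the nose to +x), 110 mm wide (y), 28 mm high, walls and floor 4 mm thick, about 0.22 kg (varies), loose on the bench in front of the cabinet; origin at the centre of its underside. It starts roughly, but not exactly, in line with the mouth, nose towards the cabinet.
- dish: Shallow white dish with a gold-mended crack, 82 mm across and 18 mm high, loose in the tray and lower than its rims; origin at the centre of its underside, z up.
- cup: Bystander: blue porcelain cup, 76 mm across, 62 mm high, upright; origin at the centre of its underside.
- jar: Bystander: small amber jar with a black lid, 52 mm across, 58 mm high, upright; origin at the centre of its underside.
- brush: Bystander: lacquer brush lying flat, about 195 mm long (its x), 15 mm wide, 12 mm high; its origin lies on the bench 107 mm from the handle's end.
Things that resemble listed ones, but are neither listed nor needed, are in the scene too. Of the things that look like the dish, the smallest one is meant.

How it is judged:
By the outcome, as a careful person would: the job done as asked, in the order asked, and still so for the second after the job is handed in, with the robot touching nothing.
It also fails if it takes over 67 s, if anything falls off the work surface, if the arm or the gripper's body presses on something with over 40 N, if the wrist force passes 120 N, or if a joint passes its speed limit or range.

## Working session

There is one attempt and no reset: what is moved stays moved. The work goes in short steps, Python scripts to look and compute and a tool call to move; the robot and the scene stay as the last step left them, time stands still between calls to the robot, and variables do not carry over. Pictures are saved under pics/ and viewed, at most 10 in all, crops included, and the job is handed in when it is done.

Besides the shell and the picture viewer there is one more tool, called after "Request:" as name(argument=value, ...) on one line, values as JSON. servo_tool: Moves the arm, as the interface text tells. Its arguments: {"type":"object","properties":{"plan":{"type":"array","items":{"type":"array"}},"grip_force":{"type":"number"}},"required":["plan"]}

```bash
mkdir -p pics; cat > h.py <<'E'
from cell import *
import numpy as np, cv2
def snap(c,n):
    d=capture(c); cv2.imwrite(f'pics/{n}.png',d['frame'][:,:,::-1]); np.savez(f'pics/{n}.npz',**d); return d
def px2w(d,u,v,z):
    R=np.array(d['R']);t=np.array(d['t']);C=-R.T@t
    r=R.T@np.array([(u-d['cx'])/d['fx'],(v-d['cy'])/d['fy'],1]); return C+r*(z-C[2])/r[2]
def w2px(d,X):
    c=np.array(d['R'])@np.array(X)+np.array(d['t']); return [d['fx']*c[0]/c[2]+d['cx'],d['fy']*c[1]/c[2]+d['cy']]
E
python3 - <<'E'
from h import *
for c in ['scene','top']:
    d=snap(c,c+'0'); print(c,-np.array(d['R']).T@d['t'],d['fx'])
s=state(); print(s['time_s'],s['ee_pos'],s['ee_rot'],s['contact_force'])
E
```

```text
scene [ 0.94453306 -0.46989726  0.93251139] 457.148403606908
top [ 0.45123887 -0.26767992  1.06634538] 544.7969675040531
0.1 [ 0.25447225 -0.62475609  0.29128492] [-1.79898557e+02  4.64761074e-03  2.21635083e+01] [-0.4841891   0.66816302 -1.00356938]
```

View pics/top0.png

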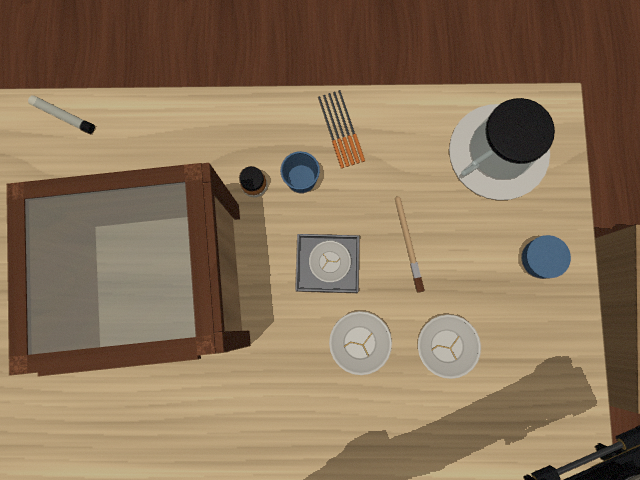

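View pics/scene0.png

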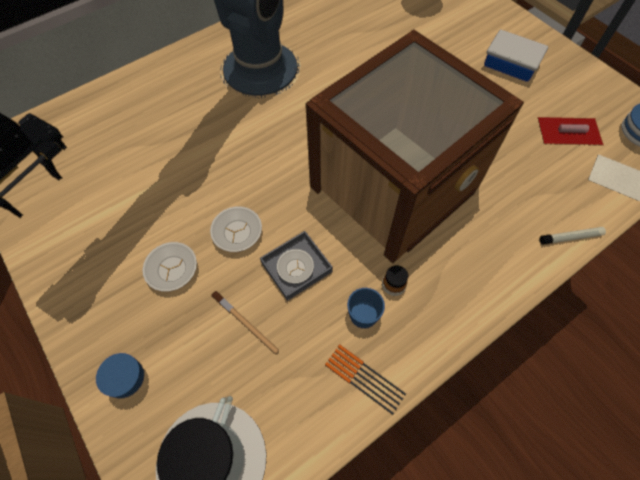

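The top view shows the tray at about (328,263) with its dish, the cabinet on the left with its mouth facing right (post feet near (239,218) and (250,345)), jar (252,180), cup (301,172), and brush (410,245). I'll turn these into positions.

```bash
python3 - <<'E'
from h import *
d=dict(np.load('pics/top0.npz'))
for n,u,v,z in [('traySE',298,234,.028),('b',360,236,.028),('c',359,293,.028),('d',297,291,.028),('dish',330,261,.02),('cabBL',8,184,.285),('cabFL',210,164,.285),('cabFR',223,352,.285),('cabBR',10,374,.285),('postL',239,218,0),('postR',250,345,0),('cup',301,172,.062),('jar',252,180,.058),('br1',398,197,.006),('br2',420,291,.006)]:
    print(n,px2w(d,u,v,z).round(4))
f=d['frame'][:,:,::-1]
a=cv2.resize(f[140:380,180:380],None,fx=2.5,fy=2.5,interpolation=cv2.INTER_CUBIC)
e=dict(np.load('pics/scene0.npz'))['frame'][:,:,::-1]
b=cv2.resize(e[180:320,240:460],(500,318),interpolation=cv2.INTER_CUBIC)
cv2.imwrite('pics/crop.png',a)
E
```

```text
traySE [ 0.6296 -0.2193  0.028 ]
b [ 0.6251 -0.339   0.028 ]
c [ 0.5154 -0.3353  0.028 ]
d [ 0.5196 -0.2176  0.028 ]
dish [ 0.5778 -0.2809  0.02  ]
cabBL [0.6636 0.2022 0.285 ]
cabFL [ 0.6922 -0.0996  0.285 ]
cabFR [ 0.4173 -0.1258  0.285 ]
cabBR [0.3874 0.1747 0.285 ]
postL [ 0.6676 -0.0998  0.    ]
postR [ 0.418  -0.1259  0.    ]
cup [ 0.7437 -0.2263  0.062 ]
jar [ 0.7298 -0.1324  0.058 ]
br1 [ 0.7071 -0.4173  0.006 ]
br2 [ 0.5202 -0.4547  0.006 ]
```

View pics/crop.png

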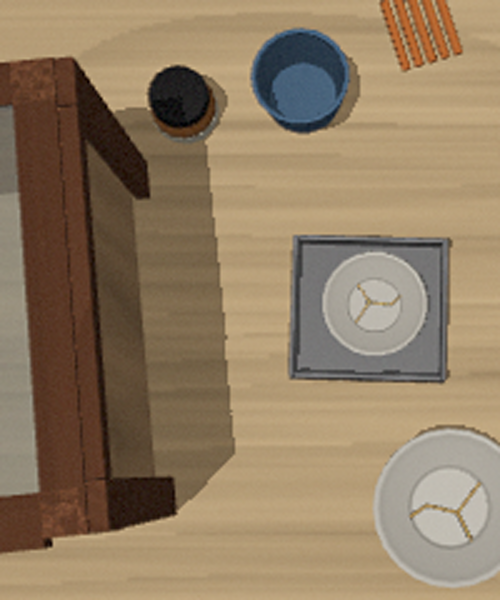

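```bash
cat >> h.py <<'E'
from scipy.spatial.transform import Rotation as Ro
M=np.array([.5535,-.1015]); H=np.radians(95.4)
D=np.array([np.cos(H),np.sin(H),0]); L=np.array([-D[1],D[0],0])
def cab(p): r=np.r_[np.array(p)[:2]-M,0]; return np.array([r@D,r@L,p[2]])
def rot(al,flip=1):
    a=np.radians(al); z=D*np.cos(a)-np.array([0,0,np.sin(a)]); y=-L*flip; return np.column_stack([np.cross(y,z),y,z])
def now():
    s=state(); R=Ro.from_euler('xyz',s['ee_rot'],degrees=True).as_matrix(); p=np.array(s['ee_pos'])
    print('t',round(s['time_s'],2),'tcp',p.round(4),'tipcab',cab(p+.07*R[:,2]).round(4),'q',np.round(s['q'],1),'F',np.round(s['contact_force'],1),'w',round(s['width'],4))
    return p,R
def goal(tip,al,flip=1):  # tip in cabinet coords
    p,R=now(); G=rot(al,flip); T=np.r_[M,0]+tip[0]*D+tip[1]*L+np.array([0,0,tip[2]])-.07*G[:,2]
    print('tcp goal',T.round(4),'shift mm',(R.T@(T-p)*1000).round(1),'rotvec',np.degrees(Ro.from_matrix(R.T@G).as_rotvec()).round(2))
E
python3 -c "
from h import *
goal([-.30,.004,.2],90);goal([-.30,.004,.2],40);goal([-.30,.004,.2],40,-1)"
```

```text
t 0.1 tcp [ 0.2545 -0.6248  0.2913] tipcab [-0.4927  0.347   0.2213] q [66.2 26.9 -2.8 87.9  1.4 65.4 -4.7] F [-0.5  0.7 -1. ] w 0.0869
tcp goal [ 0.5778 -0.4005  0.27  ] shift mm [384.  -85.6  21.4] rotvec [-9.000e-02 -6.000e-02 -7.324e+01]
t 0.1 tcp [ 0.2545 -0.6248  0.2913] tipcab [-0.4927  0.347   0.2213] q [66.2 26.9 -2.8 87.9  1.4 65.4 -4.7] F [-0.5  0.7 -1. ] w 0.0869
tcp goal [ 0.5828 -0.4539  0.245 ] shift mm [368.5 -34.3  46.3] rotvec [ 31.75  42.78 -68.31]
t 0.1 tcp [ 0.2545 -0.6248  0.2913] tipcab [-0.4927  0.347   0.2213] q [66.2 26.9 -2.8 87.9  1.4 65.4 -4.7] F [-0.5  0.7 -1. ] w 0.0869
tcp goal [ 0.5828 -0.4539  0.245 ] shift mm [368.5 -34.3  46.3] rotvec [ 46.12 -34.23  99.06]
```

Request:
servo_tool(plan=[[60,[35,-8,-3],[0,0,-6.5]],[60,[70,-16,-6],[0,0,-13]],[60,[105,-24,-9],[0,0,-20]],[60,[140,-32,-12],[0,0,-27]],[60,[175,-40,-15],[0,0,-34]],[60,[210,-48,-18],[0,0,-41]],[60,[245,-56,-20],[0,0,-48]],[60,[280,-64,-20],[0,0,-55]],[60,[315,-72,-20],[0,0,-62]],[60,[350,-80,-20],[0,0,-68]],[60,[384,-86,-20],[0,0,-73.2]],[60,[384,-86,-20],[0,0,-73.2]]])

```text
time_s: 1.3
ee_pos: [0.5824, -0.3948, 0.3115]
ee_rot: [179.8, -0.3, 95.9]
contact_force: [0.5, 0.4, 0.0]
width: 0.0598
grip_force: 0.0
```

```bash
python3 -c "
from h import *
goal([-.30,.004,.2],40)"
```

```text
t 1.3 tcp [ 0.5824 -0.3948  0.3115] tipcab [-0.2944 -0.0014  0.2415] q [ 45.7  30.7 -23.1  81.1  11.9  70.6  27.5] F [0.5 0.4 0. ] w 0.0598
tcp goal [ 0.5828 -0.4539  0.245 ] shift mm [-59.1  -5.9  66.2] rotvec [-0.07 49.75  0.57]
```

Request:
servo_tool(plan=[[60,[-8,0,3],[0,5,0]],[60,[-16,0,6],[0,10,0]],[60,[-24,0,9],[0,15,0]],[60,[-32,0,12],[0,20,0]],[60,[-40,0,15],[0,25,0]],[60,[-48,0,18],[0,30,0]],[60,[-56,0,21],[0,35,0]],[60,[-59,0,24],[0,40,0]],[60,[-59,0,27],[0,45,0]],[60,[-59,0,30],[0,49.7,0]],[60,[-59,0,30],[0,49.7,0]],[60,[-59,0,30],[0,49.7,0]]])

```text
time_s: 2.5
ee_pos: [0.583, -0.4597, 0.2813]
ee_rot: [-179.9, -49.7, 95.3]
contact_force: [-0.4, 0.4, 0.3]
width: 0.0599
grip_force: 0.0
```

```bash
python3 -c "
from h import *
goal([-.28,.0,.1],40)"
```

```text
t 2.5 tcp [ 0.583  -0.4597  0.2813] tipcab [-0.3061  0.0043  0.236 ] q [ 56.8  54.8 -30.   54.3 -14.5 107.3  36.1] F [-0.4  0.4  0.3] w 0.0599
tcp goal [ 0.5849 -0.4336  0.145 ] shift mm [-87.2   4.4 107.9] rotvec [ 0.02  0.33 -0.1 ]
```

Request:
servo_tool(plan=[[60,[-15,1,18],[0,0,0]],[60,[-30,2,36],[0,0,0]],[60,[-45,3,54],[0,0,0]],[60,[-60,4,72],[0,0,0]],[60,[-75,4,92],[0,0,0]],[60,[-87,4,108],[0,0,0]],[60,[-87,4,108],[0,0,0]]])

```text
time_s: 3.2
ee_pos: [0.5842, -0.4314, 0.1443]
ee_rot: [-179.7, -49.8, 95.3]
contact_force: [-0.8, 0.0, 0.8]
width: 0.06
grip_force: 0.0
```

```bash
python3 -c "
from h import *
goal([-.27,.0,.014],40)
a=snap('scene','s1')
b=snap('top','t1')
f=np.hstack([a['frame'][120:420,100:500],b['frame'][160:460,240:640]])[:,:,::-1]
cv2.imwrite('pics/c1.png',f)"
```

```text
t 3.2 tcp [ 0.5842 -0.4314  0.1443] tipcab [-0.2779  0.0007  0.0991] q [ 56.6  59.7 -29.2  63.2 -11.9  94.9  41. ] F [-0.8  0.   0.8] w 0.06
tcp goal [ 0.584  -0.4237  0.059 ] shift mm [-60.1   0.8  61. ] rotvec [-0.19  0.23 -0.08]
```

View pics/c1.png

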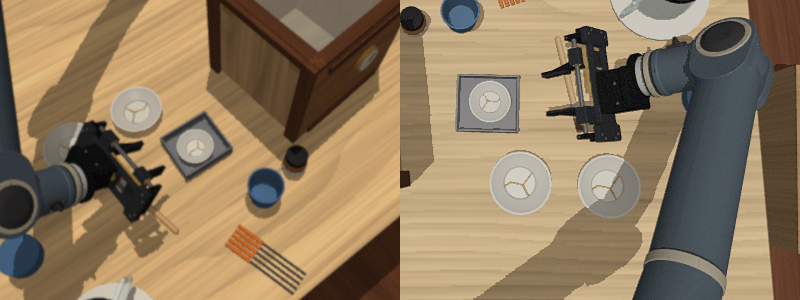

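Request:
servo_tool(plan=[[60,[-10,0,10],[0,0,0]],[60,[-20,0,20],[0,0,0]],[60,[-30,0,30],[0,0,0]],[60,[-40,0,40],[0,0,0]],[60,[-50,0,50],[0,0,0]],[60,[-57,0,56],[0,0,0]],[60,[-59,0,59],[0,0,0]],[60,[-59,0,59],[0,0,0]]])

```text
time_s: 4.1
ee_pos: [0.5842, -0.4259, 0.0622]
ee_rot: [-180.0, -49.8, 95.3]
contact_force: [0.7, 0.6, 0.8]
width: 0.06
grip_force: 0.0
```

```bash
python3 -c "
from h import *
goal([-.20,.0,.014],40)
b=snap('top','t2');a=snap('scene','s2')
f=np.hstack([a['frame'][120:420,100:500],b['frame'][160:460,240:640]])[:,:,::-1]
cv2.imwrite('pics/c2.png',f)"
```

```text
t 4.1 tcp [ 0.5842 -0.4259  0.0622] tipcab [-0.2725 -0.      0.017 ] q [ 56.2  64.5 -28.3  64.7 -10.4  89.4  43.6] F [0.7 0.6 0.8] w 0.06
tcp goal [ 0.5774 -0.354   0.059 ] shift mm [44.2 -0.1 57.2] rotvec [ 0.01  0.25 -0.04]
```

View pics/c2.png

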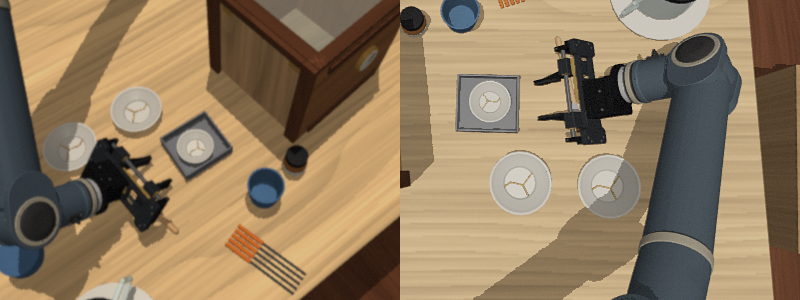

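Request:
servo_tool(plan=[[60,[1,0,6],[0,0,0]],[60,[4,0,9.5],[0,0,0]],[60,[7,0,12.5],[0,0,0]],[60,[9,0,15],[0,0,0]],[60,[10.5,0,17],[0,0,0]],[60,[12.5,0,19.5],[0,0,0]],[60,[14.5,0,22],[0,0,0]],[60,[16.5,0,24],[0,0,0]],[60,[18.5,0,26.5],[0,0,0]],[60,[20.5,0,28.5],[0,0,0]],[60,[22,0,31],[0,0,0]],[60,[24,0,33],[0,0,0]]])

```text
time_s: 5.4
ee_pos: [0.5806, -0.3857, 0.0599]
ee_rot: [180.0, -49.7, 95.4]
contact_force: [0.7, -1.1, -0.7]
width: 0.0598
grip_force: 0.7
```

```bash
python3 -c "
from h import *
goal([-.18,.0,.014],40)"
```

```text
t 5.4 tcp [ 0.5806 -0.3857  0.0599] tipcab [-0.2322 -0.0003  0.0146] q [ 55.9  62.3 -29.2  70.9 -11.1  84.7  43.1] F [ 0.7 -1.1 -0.7] w 0.0598
tcp goal [ 0.5755 -0.3341  0.059 ] shift mm [32.9 -0.2 40.1] rotvec [ 0.06  0.33 -0.03]
```

Request:
servo_tool(plan=[[60,[2,0,2.4],[0,0,0]],[60,[4.5,0,5.3],[0,0,0]],[60,[7,0,8.3],[0,0,0]],[60,[9.7,0,11.5],[0,0,0]],[60,[12.3,0,14.6],[0,0,0]],[60,[15,0,17.8],[0,0,0]],[60,[17.6,0,20.9],[0,0,0]],[60,[20.3,0,24],[0,0,0]],[60,[23,0,27.2],[0,0,0]],[60,[25.6,0,30.3],[0,0,0]],[60,[28.3,0,33.5],[0,0,0]],[60,[31,0,36.7],[0,0,0]]])

```text
time_s: 6.6
ee_pos: [0.576, -0.3375, 0.0598]
ee_rot: [180.0, -49.7, 95.4]
contact_force: [-0.1, -2.1, -0.4]
width: 0.0603
grip_force: 1.0
```

```bash
python3 -c "
from h import *
goal([-.13,.0,.014],40)
b=snap('top','t3');a=snap('scene','s3')
f=np.hstack([a['frame'][100:400,100:500],b['frame'][130:430,180:580]])[:,:,::-1]
cv2.imwrite('pics/c3.png',f)"
```

```text
t 6.6 tcp [ 0.576  -0.3375  0.0598] tipcab [-0.1837 -0.0002  0.0145] q [ 55.3  60.  -30.3  77.5 -12.2  79.6  42.3] F [-0.1 -2.1 -0.4] w 0.0603
tcp goal [ 0.5708 -0.2843  0.059 ] shift mm [34.  -0.2 41.3] rotvec [ 0.03  0.3  -0.02]
```

View pics/c3.png

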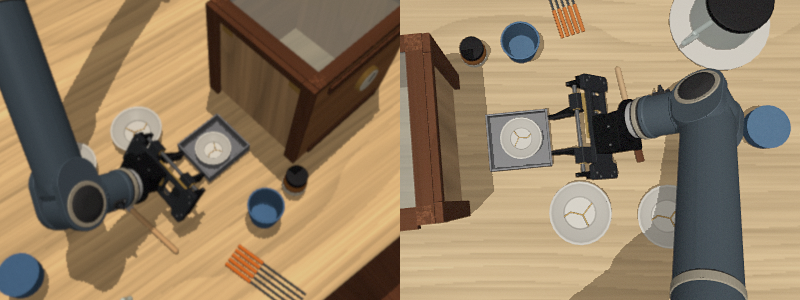

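Request:
servo_tool(plan=[[60,[2,0,2.4],[0,0,0]],[60,[5,0,6],[0,0,0]],[60,[8,0,9.5],[0,0,0]],[60,[11,0,13],[0,0,0]],[60,[14,0,16.6],[0,0,0]],[60,[17,0,20.2],[0,0,0]],[60,[20,0,23.7],[0,0,0]],[60,[23,0,27.3],[0,0,0]],[60,[26,0,30.8],[0,0,0]],[60,[29,0,34.4],[0,0,0]],[60,[32,0,38],[0,0,0]],[60,[35,0,41.5],[0,0,0]]])

```text
time_s: 7.9
ee_pos: [0.5709, -0.2835, 0.0597]
ee_rot: [180.0, -49.7, 95.4]
contact_force: [0.3, -2.0, 1.6]
width: 0.06
grip_force: 1.2
```

```bash
python3 -c "
from h import *
goal([-.07,.0,.014],40)"
```

```text
t 7.9 tcp [ 0.5709 -0.2835  0.0597] tipcab [-0.1294 -0.0003  0.0144] q [ 54.3  57.7 -31.7  84.1 -13.6  74.1  41.3] F [ 0.3 -2.   1.6] w 0.06
tcp goal [ 0.5651 -0.2246  0.059 ] shift mm [37.8 -0.3 45.6] rotvec [ 0.04  0.31 -0.02]
```

Request:
servo_tool(plan=[[60,[2,0,2.4],[0,0,0]],[60,[4,0,4.7],[0,0,0]],[60,[6,0,7.1],[0,0,0]],[60,[8.5,0,10],[0,0,0]],[60,[11,0,13],[0,0,0]],[60,[14,0,16.6],[0,0,0]],[60,[17,0,20.2],[0,0,0]],[60,[20,0,23.7],[0,0,0]],[60,[23,0,27.3],[0,0,0]],[60,[26,0,30.8],[0,0,0]],[60,[29,0,34.4],[0,0,0]],[60,[32,0,38],[0,0,0]]])

```text
time_s: 9.1
ee_pos: [0.5663, -0.2341, 0.0595]
ee_rot: [180.0, -49.7, 95.4]
contact_force: [0.0, -3.5, 2.4]
width: 0.0598
grip_force: 1.8
```

```bash
python3 -c "
from h import *
goal([-.02,.0,.014],40)
b=snap('top','t4');a=snap('scene','s4')
f=np.hstack([a['frame'][60:360,150:550],b['frame'][130:430,100:500]])[:,:,::-1]
cv2.imwrite('pics/c4.png',f)"
```

```text
t 9.1 tcp [ 0.5663 -0.2341  0.0595] tipcab [-0.0798 -0.0003  0.0143] q [ 53.1  56.  -33.   89.5 -14.9  69.2  40.3] F [ 0.  -3.5  2.4] w 0.0598
tcp goal [ 0.5604 -0.1748  0.059 ] shift mm [38.1 -0.3 45.8] rotvec [ 0.04  0.31 -0.02]
```

View pics/c4.png

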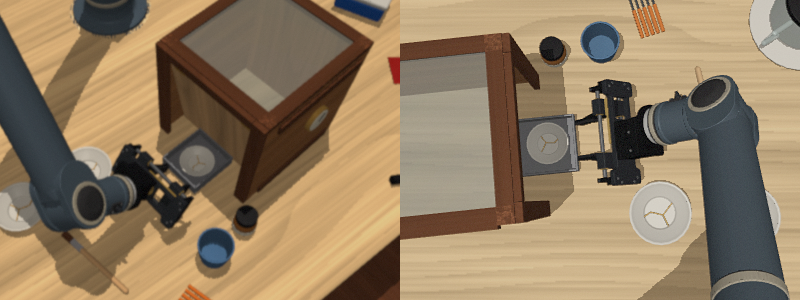

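Request:
servo_tool(plan=[[60,[2,0,2.4],[0,0,0]],[60,[5,0,6],[0,0,0]],[60,[8,0,9.5],[0,0,0]],[60,[11,0,13],[0,0,0]],[60,[14,0,16.6],[0,0,0]],[60,[17,0,20.2],[0,0,0]],[60,[20,0,23.7],[0,0,0]],[60,[23,0,27.3],[0,0,0]],[60,[26,0,30.8],[0,0,0]],[60,[29,0,34.4],[0,0,0]],[60,[32,0,38],[0,0,0]],[60,[35,0,41.5],[0,0,0]]])

```text
time_s: 10.4
ee_pos: [0.5612, -0.18, 0.0593]
ee_rot: [180.0, -49.7, 95.4]
contact_force: [-0.0, -5.3, 3.8]
width: 0.0601
grip_force: 2.4
```

Request:
servo_tool(plan=[[60,[2,0,2.4],[0,0,0]],[60,[5,0,6],[0,0,0]],[60,[8,0,9.5],[0,0,0]],[60,[11,0,13],[0,0,0]],[60,[14,0,16.6],[0,0,0]],[60,[17,0,20.2],[0,0,0]],[60,[20,0,23.7],[0,0,0]],[60,[23,0,27.3],[0,0,0]],[60,[26,0,30.8],[0,0,0]],[60,[28,0,33.2],[0,0,0]],[60,[30,0,35.5],[0,0,0]]])

```text
time_s: 11.5
ee_pos: [0.5569, -0.1339, 0.0592]
ee_rot: [180.0, -49.7, 95.4]
contact_force: [0.5, -5.1, 3.9]
width: 0.0597
grip_force: 2.6
```

```bash
python3 -c "
from h import *
goal([.08,.0,.014],40)
b=snap('top','t5');a=snap('scene','s5')
f=np.hstack([a['frame'][60:360,150:550],b['frame'][130:430,100:500]])[:,:,::-1]
cv2.imwrite('pics/c5.png',f)"
```

```text
t 11.5 tcp [ 0.5569 -0.1339  0.0592] tipcab [ 0.0208 -0.0004  0.014 ] q [ 49.7  53.4 -35.9  98.9 -18.1  59.5  38.2] F [ 0.5 -5.1  3.9] w 0.0597
tcp goal [ 0.551  -0.0752  0.059 ] shift mm [37.9 -0.4 45.1] rotvec [ 0.04  0.31 -0.03]
```

View pics/c5.png

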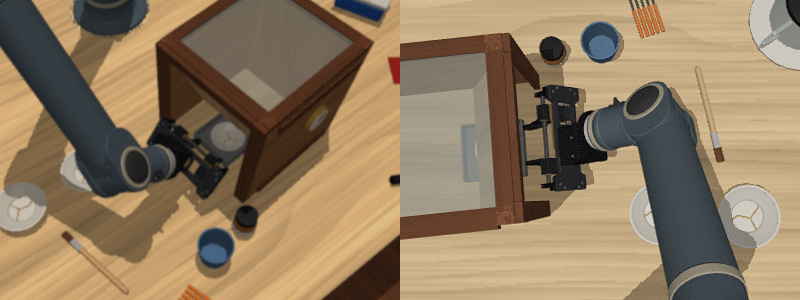

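```bash
python3 -c "
from h import *
d=dict(np.load('pics/t5.npz'))
for u,v in [(275,217),(280,319)]:
  for z in (.1,.13): print(u,v,z,cab(px2w(d,u,v,z)).round(3))
for y in (.14,.11,-.11,-.14): print(y,np.round(w2px(d,np.r_[M,0]-.012*D+y*L),1))
"
```

```text
275 217 0.1 [-0.088 -0.087  0.1  ]
275 217 0.13 [-0.09  -0.081  0.13 ]
280 319 0.1 [-0.081  0.096  0.1  ]
280 319 0.13 [-0.083  0.096  0.13 ]
0.14 [250.3 346.5]
0.11 [249.1 330.7]
-0.11 [240.6 219.7]
-0.14 [239.5 205.1]
```

Request:
servo_tool(plan=[[60,[2,0,2.4],[0,0,0]],[60,[5,0,6],[0,0,0]],[60,[8,0,9.5],[0,0,0]],[60,[11,0,13],[0,0,0]],[60,[14,0,16.6],[0,0,0]],[60,[17,0,20.2],[0,0,0]],[60,[20,0,23.7],[0,0,0]],[60,[23,0,27.3],[0,0,0]],[60,[26,0,30.8],[0,0,0]],[60,[29,0,34.4],[0,0,0]],[60,[31,0,36.8],[0,0,0]]])

```text
time_s: 12.7
ee_pos: [0.5522, -0.0854, 0.0591]
ee_rot: [-180.0, -49.7, 95.4]
contact_force: [0.3, -4.3, 1.9]
width: 0.0601
grip_force: 1.9
```

```bash
python3 -c "
from h import *
goal([.13,.0,.014],40)
b=snap('top','t6');a=snap('scene','s6')
f=np.hstack([a['frame'][60:360,150:550],b['frame'][130:430,50:450]])[:,:,::-1]
cv2.imwrite('pics/c6.png',f)"
```

```text
t 12.7 tcp [ 0.5522 -0.0854  0.0591] tipcab [ 0.0695 -0.0002  0.0138] q [ 47.6  52.6 -37.5 102.6 -19.8  54.9  37.1] F [ 0.3 -4.3  1.9] w 0.0601
tcp goal [ 0.5463 -0.0255  0.059 ] shift mm [38.9 -0.2 46. ] rotvec [ 0.    0.29 -0.  ]
```

View pics/c6.png

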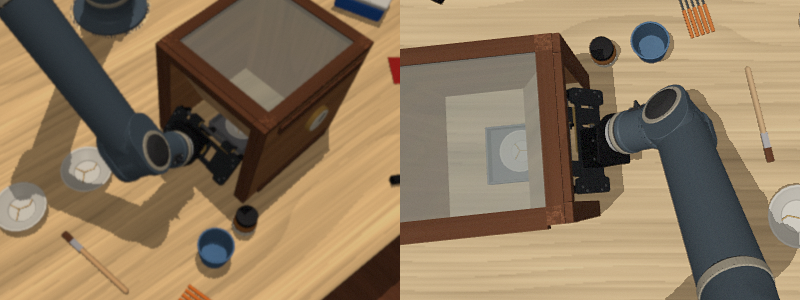

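Request:
servo_tool(plan=[[60,[2,0,2.4],[0,0,0]],[60,[5,0,6],[0,0,0]],[60,[8,0,9.5],[0,0,0]],[60,[11,0,13],[0,0,0]],[60,[14,0,16.6],[0,0,0]],[60,[17,0,20.2],[0,0,0]],[60,[19,0,22.5],[0,0,0]]])

```text
time_s: 13.5
ee_pos: [0.5495, -0.0562, 0.059]
ee_rot: [180.0, -49.7, 95.4]
contact_force: [1.2, -3.4, 2.0]
width: 0.06
grip_force: 2.0
```

Request:
servo_tool(plan=[[60,[2,0,2.4],[0,0,0]],[60,[5,0,6],[0,0,0]],[60,[8,0,9.5],[0,0,0]],[60,[11,0,13],[0,0,0]],[60,[14,0,16.6],[0,0,0]],[60,[17,0,20.2],[0,0,0]],[60,[18.5,0,22],[0,0,0]],[60,[20,0,23.7],[0,0,0]],[60,[20,0,23.7],[0,0,0]]])

```text
time_s: 14.4
ee_pos: [0.5466, -0.0255, 0.0589]
ee_rot: [-180.0, -49.7, 95.4]
contact_force: [0.3, -2.6, 0.9]
width: 0.0601
grip_force: 0.8
```

```bash
python3 -c "
from h import *
goal([.13,.0,.014],40)
b=snap('top','t7')
f=b['frame']
# tray grey along cabinet axis at rim height
for x in np.arange(.10,.28,.005):
  u,v=w2px(b,np.r_[M,.028]+x*D-.0*D+.046*L); print(round(x,3),f[int(round(v)),int(round(u))],end=' ')
"
```

```text
t 14.4 tcp [ 0.5466 -0.0255  0.0589] tipcab [ 0.1298 -0.0002  0.0136] q [ 44.6  51.9 -39.5 106.6 -22.   49.1  35.6] F [ 0.3 -2.6  0.9] w 0.0601
tcp goal [ 0.5463 -0.0255  0.059 ] shift mm [ 0.1 -0.2 -0. ] rotvec [ 0.    0.28 -0.01]
0.1 [146 137 124] 0.105 [148 139 124] 0.11 [150 142 127] 0.115 [149 141 126] 0.12 [146 139 123] 0.125 [148 140 126] 0.13 [146 137 122] 0.135 [134 133 126] 0.14 [134 137 134] 0.145 [135 137 133] 0.15 [133 136 133] 0.155 [131 135 133] 0.16 [131 134 132] 0.165 [131 135 133] 0.17 [131 135 132] 0.175 [131 134 132] 0.18 [130 132 131] 0.185 [132 135 133] 0.19 [130 134 134] 0.195 [132 134 132] 0.2 [129 132 132] 0.205 [131 133 133] 0.21 [131 133 131] 0.215 [129 133 130] 0.22 [133 136 133] 0.225 [132 135 132] 0.23 [130 133 129] 0.235 [130 134 131] 0.24 [130 134 130] 0.245 [120 124 119] 0.25 [119 122 118] 0.255 [146 143 130] 0.26 [163 156 136] 0.265 [162 156 136] 0.27 [128 121 108] 0.275 [130 121 106]
```

Request:
servo_tool(plan=[[60,[-2,0,-2.4],[0,0,0]],[60,[-5,0,-6],[0,0,0]],[60,[-8,0,-9.5],[0,0,0]],[60,[-11,0,-13],[0,0,0]],[60,[-14,0,-16.6],[0,0,0]],[60,[-17,0,-20.2],[0,0,0]],[60,[-20,0,-23.7],[0,0,0]],[60,[-23,0,-27.3],[0,0,0]],[60,[-26,0,-30.8],[0,0,0]]])

```text
time_s: 15.35
ee_pos: [0.5505, -0.0664, 0.059]
ee_rot: [180.0, -49.7, 95.4]
contact_force: [-0.2, -0.4, -0.4]
width: 0.0603
grip_force: 0.2
```

Request:
servo_tool(plan=[[60,[-2,0,-2.4],[0,0,0]],[60,[-5,0,-6],[0,0,0]],[60,[-8,0,-9.5],[0,0,0]],[60,[-11,0,-13],[0,0,0]],[60,[-14,0,-16.6],[0,0,0]],[60,[-17,0,-20.2],[0,0,0]],[60,[-20,0,-23.7],[0,0,0]],[60,[-23,0,-27.3],[0,0,0]],[60,[-26,0,-30.8],[0,0,0]]])

```text
time_s: 16.25
ee_pos: [0.5543, -0.1066, 0.0591]
ee_rot: [180.0, -49.7, 95.4]
contact_force: [1.4, -1.0, -0.4]
width: 0.0598
grip_force: 0.1
```

Request:
servo_tool(plan=[[60,[-2,0,-2.4],[0,0,0]],[60,[-5,0,-6],[0,0,0]],[60,[-8,0,-9.5],[0,0,0]],[60,[-11,0,-13],[0,0,0]],[60,[-14,0,-16.6],[0,0,0]],[60,[-17,0,-20.2],[0,0,0]],[60,[-20,0,-23.7],[0,0,0]],[60,[-23,0,-27.3],[0,0,0]],[60,[-26,0,-30.8],[0,0,0]]])

```text
time_s: 17.15
ee_pos: [0.5581, -0.1467, 0.0592]
ee_rot: [180.0, -49.7, 95.4]
contact_force: [-0.2, -1.4, -0.1]
width: 0.0599
grip_force: 0.0
```

Request:
servo_tool(plan=[[60,[-2,0,-2.4],[0,0,0]],[60,[-5,0,-6],[0,0,0]],[60,[-8,0,-9.5],[0,0,0]],[60,[-11,0,-13],[0,0,0]],[60,[-14,0,-16.6],[0,0,0]],[60,[-17,0,-20.2],[0,0,0]],[60,[-20,0,-23.7],[0,0,0]],[60,[-25,0,-29.6],[0,0,0]],[60,[-31,0,-36.7],[0,0,0]],[60,[-38,0,-45],[0,0,0]],[60,[-45,0,-53.3],[0,0,0]],[60,[-50,0,-59.2],[0,0,0]]])

```text
time_s: 18.35
ee_pos: [0.5654, -0.2252, 0.0591]
ee_rot: [180.0, -49.7, 95.3]
contact_force: [0.8, 0.5, 0.3]
width: 0.0598
grip_force: 0.0
```

Request:
servo_tool(plan=[[60,[-5,0,-6],[0,0,0]],[60,[-12,0,-14.2],[0,0,0]],[60,[-19,0,-22.5],[0,0,0]],[60,[-26,0,-31],[0,0,0]],[60,[-32,0,-38],[0,0,0]],[60,[-36,0,-43],[0,0,0]],[60,[-36,0,-43],[0,0,0]],[60,[-36,0,-43],[0,0,0]],[60,[-36,0,-43],[0,0,0]],[60,[-36,0,-43],[0,0,0]],[60,[-36,0,-43],[0,0,0]],[60,[-36,0,-43],[0,0,0]]])

```text
time_s: 19.55
ee_pos: [0.5705, -0.2791, 0.0598]
ee_rot: [180.0, -49.7, 95.4]
contact_force: [0.4, 0.1, 0.5]
width: 0.0601
grip_force: 0.0
```

```bash
python3 -c "
from h import *
now()
b=snap('top','t8');a=snap('scene','s8')
f=np.hstack([a['frame'][60:360,150:550],b['frame'][130:430,50:450]])[:,:,::-1]
cv2.imwrite('pics/c8.png',f)"
```

```text
t 19.55 tcp [ 0.5705 -0.2791  0.0598] tipcab [-0.125  -0.0002  0.0145] q [ 54.2  57.6 -31.8  84.6 -13.7  73.7  41.2] F [0.4 0.1 0.5] w 0.0601
```

View pics/c8.png

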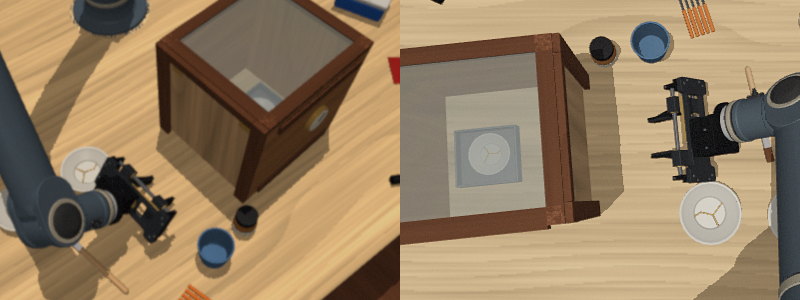

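The tray, with its dish, sits inside at about (488,155) in the right panel. The hand is well clear at about (655,140), and the wooden flap fills the mouth as it did at the start. I'll compare the flap with the first image and hand in if they match.

```bash
python3 -c "
from h import *
a=np.load('pics/scene0.npz')['frame'];b=capture('scene')
poly=np.array([w2px(b,np.r_[M,0]+y*L+.004*D+np.array([0,0,z])) for y,z in [(.1,.03),(.1,.24),(-.1,.24),(-.1,.03)]],int)
m=np.zeros(a.shape[:2],np.uint8);cv2.fillPoly(m,[poly],1)
df=np.abs(a.astype(int)-b['frame']).mean(2)[m>0];print(df.mean(),np.percentile(df,95))
if df.mean()<8: print(finish_job())
"
```

```text
10.246668207380017 12.666666666666666
```

```bash
python3 -c "
from h import *
for c in ['scene','top']:
  a=np.load(f'pics/{c}0.npz')['frame'];b=capture(c)
  poly=np.array([w2px(b,np.r_[M,0]+y*L+.004*D+np.array([0,0,z])) for y,z in [(.1,.03),(.1,.24),(-.1,.24),(-.1,.03)]],int)
  m=np.zeros(a.shape[:2],np.uint8);cv2.fillPoly(m,[poly],1)
  A=cv2.GaussianBlur(a,(0,0),1.5).astype(float);B=cv2.GaussianBlur(b['frame'],(0,0),1.5).astype(float);s=(A-B).mean(2)
  print(c,poly.tolist(),'flap signed',s[m>0].mean(),s[m>0].std(),np.percentile(np.abs(s[m>0]),[50,90,99]),'roof',s[80:120,400:440].mean() if c=='scene' else s[250:340,50:90].mean(),'global',np.median(s))
  r=b['fx']
  # texture alignment of flap
  x,y,w,h=cv2.boundingRect(poly); print(cv2.phaseCorrelate(A[y:y+h,x:x+w].mean(2),B[y:y+h,x:x+w].mean(2),cv2.createHanningWindow((w,h),cv2.CV_64F)))
"
```

```text
scene [[324, 186], [324, 126], [398, 189], [384, 242]] flap signed -10.20838148062553 0.7042773466622303 [10.33333333 11.         11.33333333] roof -14.46 global -15.0
((0.5203763168568969, 0.05234255883546979), 1.1051716637887972)
top [[238, 326], [216, 326], [207, 196], [230, 222]] flap signed -11.216216216216216 1.3401529666190728 [11.33333333 12.66666667 13.33333333] roof -16.235925925925926 global -16.333333333333332
((-0.11546392814403106, 0.45801269929245336), 0.9024453038338738)
```

The difference is a uniform change in brightness across the whole image. The flap's texture has not shifted, so it is shut.

```bash
python3 -c "
from cell import *
print(finish_job())"
```

```text
the job is handed in; nothing more can be done
None
```

The job is handed in: the tray, with its dish, is in the cabinet with its rear wall about 135 mm inside the mouth, the hand is out and the flap looks shut in the camera images.

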